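Wring a gauge block onto the reference block

TASK

Wring the thick steel gauge block onto the steel reference block of the grey stand: lay its leading part flat on the open near end of the reference face (feel for the face, its height is not exactly known), press it down gently but surely, then keeping the faces pressed together slide it lengthwise under the sprung brass roller until it bears firmly against the back stop. Leave it flush with the reference block on all sides, held down by the roller and released; do not ram the blocks or the stop, and leave the white block, the caliper, the slide box, the tape and the tweezers where they are.

Things in the scene. Friction and masses are not known exactly. Their poses are not given: they have to be found in the camera images.
- steel_block_center (a point): Centre of the loose thick steel gauge block, bare grey metal, 70 x 30 x 20 mm (x, y, z), 0.16 to 0.25 kg, lying flat on a brown cork mat 3 mm thick; x runs along its length, y across its 30 mm width, z up. Its two ends are alike. Its lapped faces slide easily on steel (friction about 0.3).
- reference_nominal (a point): Nominal centre of the top face (70 x 30 mm) of the steel reference block, 36 mm above the worktop. The block stands on a locked height wedge: the real face lies anywhere from 3 mm below to 3 mm above this point (the same all over; feel for it). x runs along it from the open near end (x = -35 mm) to the back stop (face at +35 mm), y across, z up.
- roller_axis (a point): Centre of the brass hold-down roller (28 mm diameter, 34 mm long, axis across the stand), 22 mm past the middle of the reference face in x. It turns freely in a red sprung fork 45 mm wide (x = 13 to 54 mm from the middle). At rest its underside is 51 mm above the worktop, 2 to 8 mm lower than the top of the steel block will be.
- roller_carriage (a joint): Lift of the sprung roller fork in m: 0 at rest, 0.002 to 0.008 with the steel block under the roller, at most 0.011. The roller presses down with about 4 to 5 N. A block slid in along the face meets the roller when it is 20 to 27 mm short of home and needs about 8 to 18 N of push to lift it.
- reference_seat: The fixed seat that carries the steel reference block (70 x 30 mm, vertical sides); origin at the centre of its underside on the 12 mm thick base of the grey stand (base 176 x 66 mm, from 76 mm before to 100 mm behind the centre); axes as for the face. Low clamp bars beside it (y = 15 to 24 mm, x within 20 mm) end 22 mm above the worktop.
- steel_block: The loose thick steel gauge block (70 x 30 x 20 mm); origin at the centre of its underside. Taken near its trailing end (about 17 mm behind its centre) it leaves the fingers clear of the roller carriage when home; pressed down by more than a few N while it still hangs far over the end, it may tip in the grasp.
- back_stop: The stand's fixed aluminium back stop, 20 x 40 x 38 mm, rising to 50 mm above the worktop; its near face is flush with the far end of the reference block. Origin at the centre of its underside. Guide rods and a cap stand on it, up to 88 mm above the worktop.
- white_block: A thinner white ceramic gauge block, 70 x 30 x 10 mm, on the same cork mat; not needed. Origin at the centre of its underside.
- caliper: Digital caliper, 64 x 164 x 15 mm, lying behind the mat; a bystander. Origin at the centre of its underside.
- slide_box: Small green slide box, 39 x 86 x 30 mm, a bystander behind the work. Origin at the centre of its underside.
- tape: Black roll of tape, 55 x 53 x 19 mm, a bystander behind the stand. Origin at the centre of its underside.
- tweezers: Steel tweezers, 14 x 116 x 9 mm, lying to the left of the stand; a bystander. Origin at the centre of the underside.

How it is judged:
On the way, in this order (a step that is already met when the one before it is completed fails the run):
1. the steel block lies flat on the near part of the reference face, overlapping it by part of its length (15 to 58 mm short of home), and is pressed down on it with more than 6 N (x of steel_block_center in the frame of reference_nominal between -0.058 and -0.015 m and y of steel_block_center in the frame of reference_nominal between -0.006 and 0.006 m and z of steel_block_center in the frame of reference_nominal below 0.0145 m and angle between the z axis of steel_block and the z axis of reference_seat, either way round below 0.06 rad and contact force between steel_block and reference_seat above 6 N), for 0.15 s.
2. the block, pressed on the reference face with more than 4 N and under the roller, bears on the back stop with more than 3 N (x of steel_block_center in the frame of reference_nominal above -0.0025 m and z of steel_block_center in the frame of reference_nominal below 0.0145 m and contact force between steel_block and reference_seat above 4 N and value of joint roller_carriage above 0.001 m and contact force between steel_block and back_stop above 3 N), for 0.05 s.
At the end, for the whole second after the job is handed in: The steel block lies flat on the reference face in full contact, flush within 2.5 mm at ends and sides and parallel within 0.06 rad, held down by the lifted roller with more than 4.5 N between the faces, at rest and released (x of steel_block_center in the frame of reference_nominal between -0.0025 and 0.0025 m and y of steel_block_center in the frame of reference_nominal between -0.0025 and 0.0025 m and z of steel_block_center in the frame of reference_nominal between 0.0055 and 0.0145 m and angle between the x axis of steel_block and the x axis of reference_seat, either way round below 0.06 rad and angle between the z axis of steel_block and the z axis of reference_seat, either way round below 0.04 rad and value of joint roller_carriage above 0.001 m and contact force between steel_block and reference_seat above 4.5 N and linear speed of steel_block below 0.01 m/s); the robot touches nothing.
It fails at once if the block rammed against the reference block or the back stop (over 35 N) (contact force between steel_block and reference_seat above 35 N or contact force between steel_block and back_stop above 35 N).
It fails at once if a bystander moved by more than 15 mm (distance of any of white_block, caliper, slide_box, tape, tweezers from where it was at the start of the episode above 0.015 m).
It also fails if it takes over 40 s, if anything falls off the work surface, if the arm or the gripper's body presses on something with over 40 N, if the wrist force passes 120 N, or if a joint passes its speed limit or range.

ROBOT

A 6-joint arm with a two-finger parallel gripper is mounted at the origin on a cart in front of the work surface, level with it; the furniture and walls round the work are solid. World frame = base frame: x ahead of the robot, y to its left, z up, the work surface at z = 0. Lengths are in m, angles in rad, forces in N, time in s.
With the tool pointing down it reaches from about 0.225 to 0.875 m from the base axis. Payload 3.4 kg.
Tool frame: the origin (TCP) lies on the mounting face of the last link; the fingertips stand 173 mm ahead of it and the grasp point (between the pads) lies 155 mm ahead of it; x points along the fingers, y is the direction in which the jaws open and shut, and the axes are right-handed (so a half turn about x gives the same grasp; the last joint's range is limited). The gripper opens to 85 mm and grips with 20 to 120 N. Pads are 22 mm wide; open, the fingers measure 114 mm over their backs; the gripper's body (76 mm by 85 mm) begins 54 mm behind the grasp point. The pads swing forward as they close: fully open they stand 13 mm farther back than shut.
Start: joints at [-1.433, 0.276, 1.505, -0, 1.361, -0.121], TCP at [0.147, -0.556, 0.405] pointing down, gripper open.
Joint ranges: [-2.89, 2.89], [-0.75, 2.08], [0.22, 2.7], [-1.18, 4.32], [0.11, 2.71], [-2.7, 2.7]. Speed limits (rad/s): [2.57, 2.57, 3.14, 3.14, 3.14, 3.14].

INTERFACE

Orientations are given as a unit quaternion [w, x, y, z].
In Python, from rig import manip gives the robot as it stands.
- The arm moves only by the tool arm_command, never from a script. Its argument "targets" is a list of rows, each an object with "dp": the shift along the tool's x, y, z in m, a list of three; "turn": the turn, a rotation vector about the tool's x, y, z in degrees, a list of three; "grip": the opening, from -1 (shut) to 1 (fully open). In form: [{"dp": [tx, ty, tz], "turn": [wx, wy, wz], "grip": grip}, ...]. A call has 1 to 8 rows; each row shifts and turns the commanded pose from where the row before left it, along the tool's axes as they then stand; what a row does not reach is not made up. A row lasts 1/10 s, in which the tool goes at most 50 mm and 8.59 degrees, less where a joint would pass 70% of its speed; a pose out of reach is approached as far as the arm can. A call with a gripper value outside its range is refused whole. The fingers move at their own pace and stop on an object; "grip_force" is the grip in N (left out, the last holds). Time passes only in rows, so rows that do not move let the fingers close. It gives the time, the measured TCP pose, the force and the opening at its end, in the units of the state.
- manip.get_state(): the state, without advancing time (a new reading comes with each control period).
- manip.get_image(name): name is "scene" or "top" or "wrist"; returns the picture (384x512x3 uint8, red, green, blue); there is no depth.
- manip.calibration(name): a dict with "fx", "fy", "cx", "cy" (pixels), "R" (3x3) and "t" (3): a world point X has camera coordinates R X + t. Camera axes: x right, y down, z forward; pixel columns grow to the right and rows downward; lengths in m; the calibration is good to about 2 mm. The wrist camera is an equidistant fisheye: a pixel r from the principal point sees the ray r / f radians off the axis. A picture is of the moment at which its call begins: read the wrist's pose just before it. calibration takes no time and is no camera call; for the wrist camera it gives the pose at the moment of the call.
- manip.sign_off(): hands the job in, once; it reports no verdict.
The state is a dict: "clock": time; "qpos": joint angles; "qd": joint speeds; "effort": joint torques, N m; "position": TCP position; "ee_rot": TCP orientation; "contact_force": force on the tool from outside, world axes, zero at the start; "moment": the same for the moment, N m; "width": finger opening in m.
Only numpy, scipy, OpenCV 4.12 (cv2) and the standard library are available. Lean on these libraries where they do the work, as an engineer would, in place of code of your own. Each camera call takes 0.05 s, during which the arm holds its last target.

## Working session

There is one attempt and no reset: what is moved stays moved. The work goes in short steps, Python scripts to look and compute and a tool call to move; the robot and the scene stay as the last step left them, time stands still between calls to the robot, and variables do not carry over. Pictures are saved under pics/ and viewed, and the job is handed in when it is done.

Besides the shell and the picture viewer there is one more tool, called after "Call:" as name(argument=value, ...), one argument or row to a line, values as JSON. arm_command: Moves the arm, as the interface text tells. Its arguments: {"type":"object","properties":{"targets":{"type":"array"},"grip_force":{"type":"number"}},"required":["targets"]}

```bash
mkdir -p pics; ls
cat > h.py <<'E'
import numpy as np, cv2
from rig import manip
def save(n,f,crop=None,s=1):
    im=manip.get_image(n); cv2.imwrite('pics/raw_'+f+'.png',im[:,:,::-1])
    return im
def ray(c,u,v):
    R=np.array(c['R']);t=np.array(c['t']);d=R.T@np.array([(u-c['cx'])/c['fx'],(v-c['cy'])/c['fy'],1]);return -R.T@t,d
def onplane(c,u,v,z):
    o,d=ray(c,u,v);return o+d*(z-o[2])/d[2]
def proj(c,X):
    p=np.array(c['R'])@np.array(X)+np.array(c['t']);return c['fx']*p[0]/p[2]+c['cx'],c['fy']*p[1]/p[2]+c['cy']
E
python3 - <<'E'
from h import *
print(manip.get_state())
save('scene','s0');save('top','t0')
for n in('scene','top'):
    c=manip.calibration(n);print(n,c, 'cam',-np.array(c['R']).T@np.array(c['t']))
E
```

```text
pics
{'clock': 0.0, 'qpos': array([-1.43303109e+00,  2.76577463e-01,  1.50615208e+00,  6.25438602e-06,
        1.36071106e+00, -1.20992747e-01]), 'qd': array([ 0.00042779, -0.00100247, -0.00125133,  0.00095564, -0.00018475,
        0.00052258]), 'effort': array([-8.34748280e-04, -4.16774940e+01, -2.45802087e+01, -3.80504380e-04,
        1.11066023e-02, -7.91110324e-06]), 'position': array([ 0.14709978, -0.55563216,  0.40384188]), 'ee_rot': array([-0.09057591, -0.70119337, -0.09188259,  0.70120001]), 'contact_force': array([-0.10813771,  0.48585763,  0.90351614]), 'moment': array([ 0.03393532, -0.04045407,  0.01805926]), 'width': 0.08514029484296867}
scene {'fx': 347.7802256304971, 'fy': 347.7802256304971, 'cx': 258.11992511458516, 'cy': 189.17962223775163, 'R': array([[-0.74477252, -0.66731059, -0.00323578],
       [-0.40617365,  0.45715921, -0.79121958],
       [ 0.52946847, -0.58796431, -0.61152359]]), 't': array([0.49478795, 0.27493201, 0.6218862 ])} cam [0.15090546 0.57013643 0.5994307 ]
top {'fx': 354.06421322821734, 'fy': 354.06421322821734, 'cx': 254.3247993403537, 'cy': 191.8117755577936, 'R': array([[-0.00819796, -0.9995851 , -0.02761215],
       [-0.98875815,  0.01222572, -0.14902302],
       [ 0.14929877,  0.02608006, -0.98844813]]), 't': array([0.06091602, 0.62600513, 0.87882188])} cam [0.48826003 0.03031766 0.96364104]
```

View pics/raw_s0.png

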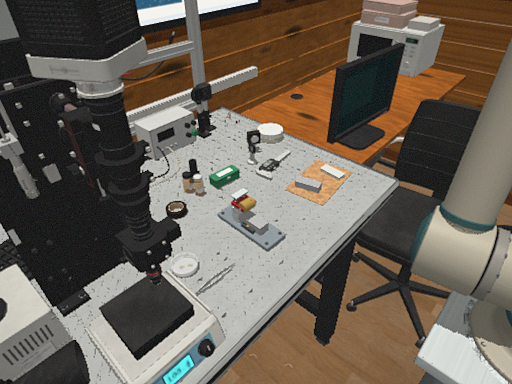

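View pics/raw_t0.png

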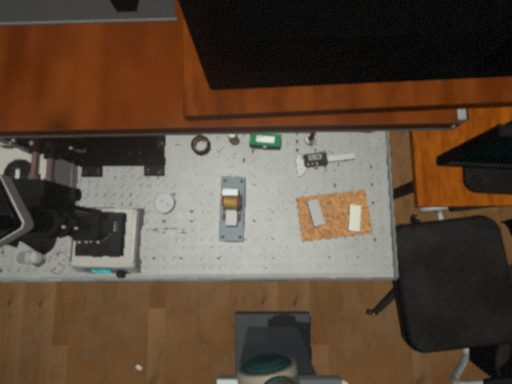

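The stand is at about (232,208) in the top view. The steel block is on the mat at (316,212), with the white block at (354,217). I'll zoom in next.

Run:
```python
import cv2
t=cv2.imread('pics/raw_t0.png');s=cv2.imread('pics/raw_s0.png')
a=cv2.resize(t[165:255,205:385],None,fx=4.4,fy=4.4,interpolation=cv2.INTER_NEAREST)
cv2.imwrite('pics/t0z.png',a)
b=cv2.resize(s[150:255,205:360],None,fx=5,fy=5,interpolation=cv2.INTER_NEAREST)
cv2.imwrite('pics/s0z.png',b)
```

```text
(no output)
```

View pics/t0z.png

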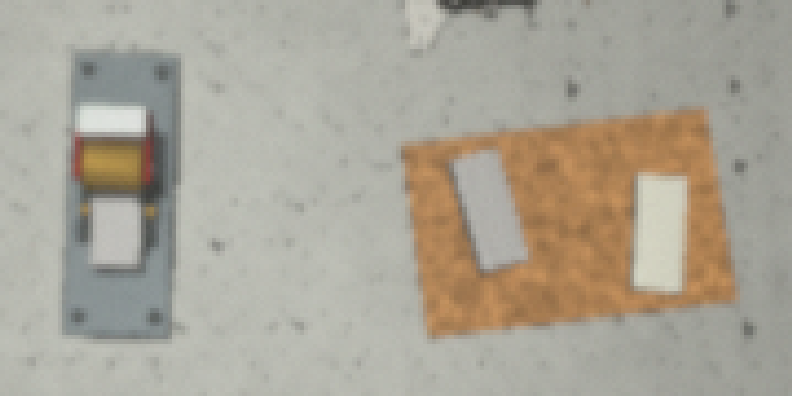

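View pics/s0z.png

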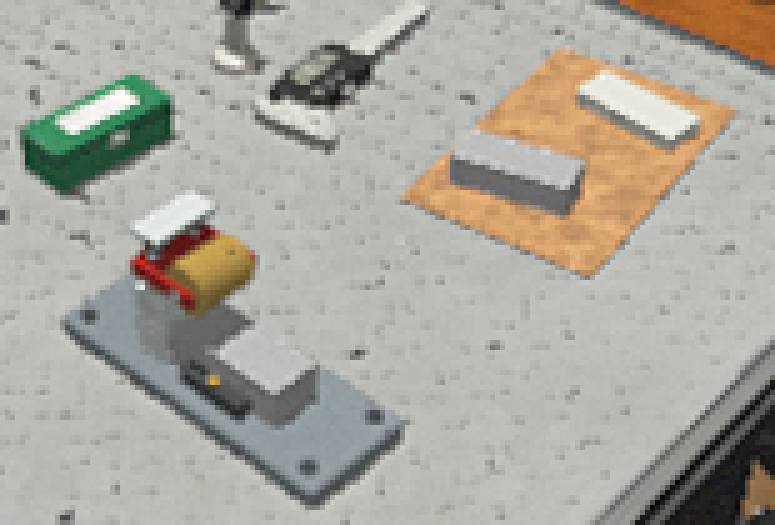

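Run:
```python
from h import *
c=manip.calibration('top')
f=lambda p,z:np.round(onplane(c,205-.5+p[0]/4.4,165-.5+p[1]/4.4,z),4)
for n,z,ps in [('steel',.023,[(453,158),(497,150),(527,261),(482,272)]),('base',.012,[(76,52),(180,55),(170,338),(63,334)]),('refnear',.036,[(89,268),(142,269)]),('white',.013,[(638,172),(688,177),(683,293),(632,288)]) ]:
    q=np.array([f(p,z) for p in ps]);print(n,q[:,:2].tolist(),q.mean(0)[:2])
    if len(q)==4: print('  ang',np.degrees(np.arctan2(*( (q[0]+q[1]-q[2]-q[3])[[1,0]]))), np.linalg.norm(q[0]+q[1]-q[2]-q[3])/2)
c=manip.calibration('wrist');R=np.array(c['R']);t=np.array(c['t']);s=manip.get_state();
from scipy.spatial.transform import Rotation as Ro
w=s['ee_rot'];Rt=Ro.from_quat([w[1],w[2],w[3],w[0]]).as_matrix()
print('toolaxes',Rt.round(3)); print({k:c[k] for k in('fx','fy','cx','cy')})
cam=-R.T@t; print('cam in tool',Rt.T@(cam-s['position']), (Rt.T@R.T).round(3))
```

```text
steel [[0.6054, -0.0864], [0.61, -0.1131], [0.5427, -0.1287], [0.5364, -0.1016]] [ 0.573625 -0.10745 ]
  ang 12.733386973072832 0.06986832257897714
base [[0.6761, 0.1444], [0.6733, 0.0795], [0.4989, 0.0864], [0.5019, 0.1514]] [0.58755  0.115425]
  ang -2.283389733420789 0.17443850635682484
refnear [[0.5403, 0.1331], [0.5394, 0.1015]] [0.53985 0.1173 ]
white [[0.5967, -0.1997], [0.5933, -0.2298], [0.5231, -0.2231], [0.5264, -0.1928]] [ 0.559875 -0.21135 ]
  ang -5.528843424396961 0.07057834299556767
toolaxes [[-0.     0.256 -0.967]
 [ 0.002 -0.967 -0.256]
 [-1.    -0.002 -0.   ]]
{'fx': 297.3186396354542, 'fy': 297.3186396354542, 'cx': 259.14568678846626, 'cy': 195.3567044765599}
cam in tool [ 0.03122501 -0.00014035 -0.06712895] [[ 0.001 -0.266  0.964]
 [ 1.    -0.    -0.001]
 [ 0.001  0.964  0.266]]
```

Call:
arm_command(
  targets=[
    {"dp": [0.005, -0.0232, -0.0365], "turn": [0, 0, 0], "grip": 1},
    {"dp": [0.005, -0.0232, -0.0365], "turn": [0, 0, 0], "grip": 1},
    {"dp": [0.005, -0.0232, -0.0365], "turn": [0, 0, 0], "grip": 1},
    {"dp": [0.005, -0.0232, -0.0365], "turn": [0, 0, 0], "grip": 1},
    {"dp": [0.005, -0.0232, -0.0365], "turn": [0, 0, 0], "grip": 1},
    {"dp": [0.005, -0.0232, -0.0365], "turn": [0, 0, 0], "grip": 1},
    {"dp": [0.005, -0.0232, -0.0365], "turn": [0, 0, 0], "grip": 1},
  ],
)

```text
clock: 0.8
position: [0.3534, -0.3319, 0.3693]
ee_rot: [-0.091, -0.701, -0.091, 0.701]
contact_force: [0.5, 0.4, 0.4]
width: 0.0854
```

Call:
arm_command(
  targets=[
    {"dp": [0.005, -0.0232, -0.0365], "turn": [0, 0, 0], "grip": 1},
    {"dp": [0.005, -0.0232, -0.0365], "turn": [0, 0, 0], "grip": 1},
    {"dp": [0.005, -0.0232, -0.0365], "turn": [0, 0, 0], "grip": 1},
    {"dp": [0.005, -0.0232, -0.0365], "turn": [0, 0, 0], "grip": 1},
    {"dp": [0.005, -0.0232, -0.0365], "turn": [0, 0, 0], "grip": 1},
    {"dp": [0.005, -0.0232, -0.0365], "turn": [0, 0, 0], "grip": 1},
    {"dp": [0.005, -0.0232, -0.0365], "turn": [2.1, 0, 0], "grip": 1},
    {"dp": [0, 0, 0], "turn": [0, 0, 0], "grip": 1},
  ],
)

```text
clock: 1.6
position: [0.5606, -0.1075, 0.3334]
ee_rot: [0.079, 0.703, 0.081, -0.702]
contact_force: [-1.2, -0.8, 0.1]
width: 0.0853
```

```bash
cat >> h.py <<'E'
from scipy.spatial.transform import Rotation as Ro
def tool(s=None):
    s=s or manip.get_state();w=s['ee_rot'];return np.array(s['position']),Ro.from_quat([w[1],w[2],w[3],w[0]]).as_matrix()
def wray(c,u,v):
    x=(u-c['cx'])/c['fx'];y=(v-c['cy'])/c['fy'];r=np.hypot(x,y);k=np.sin(r)/max(r,1e-9)
    R=np.array(c['R']);return -R.T@np.array(c['t']),R.T@np.array([x*k,y*k,np.cos(r)])
def wplane(c,u,v,z):
    o,d=wray(c,u,v);return o+d*(z-o[2])/d[2]
def wproj(c,X):
    p=np.array(c['R'])@np.array(X)+np.array(c['t']);th=np.arctan2(np.hypot(p[0],p[1]),p[2]);k=th/max(np.hypot(p[0],p[1]),1e-9)
    return c['fx']*p[0]*k+c['cx'],c['fy']*p[1]*k+c['cy']
def wsnap(f,crop,s):
    import pickle
    st=manip.get_state();c=manip.calibration('wrist');im=manip.get_image('wrist')[:,:,::-1]
    cv2.imwrite('pics/raw_%s.png'%f,im);pickle.dump((st,c),open('pics/%s.pkl'%f,'wb'))
    y0,y1,x0,x1=crop;cv2.imwrite('pics/%s.png'%f,cv2.resize(im[y0:y1,x0:x1],None,fx=s,fy=s,interpolation=cv2.INTER_NEAREST))
    return st,c,im
E
python3 - <<'E'
from h import *
s,c,im=wsnap('w1',(0,384,0,512),1.5)
p,R=tool(s);print(s['clock'],p,R.round(3),s['qpos'].round(3),s['contact_force'],s['width'])
print('grasp px',wproj(c,p+R[:,0]*.155))
E
```

```text
1.6 [ 0.56061307 -0.10753032  0.33342795] [[ 0.001  0.225 -0.974]
 [ 0.002 -0.974 -0.225]
 [-1.    -0.002 -0.001]] [-0.312  0.318  1.628  0.003  1.196  1.031] [-1.16744512 -0.75543215  0.07161309] 0.0852581951103112
grasp px (np.float64(259.7620995146306), np.float64(262.824725968905))
```

View pics/w1.png

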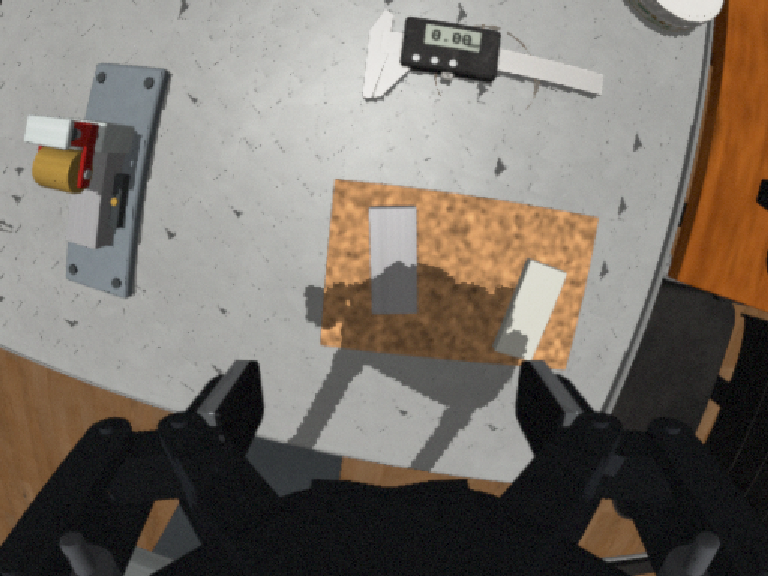

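The wrist view has the steel block at around (393,260) in the 1.5x picture, nearly aligned with the tool. The white block is at right and the stand at left. I'll measure the corners at higher zoom.

Run:
```python
import cv2
t=cv2.imread('pics/raw_w1.png')
cv2.imwrite('pics/w1z.png',cv2.resize(t[130:220,230:300],None,fx=6.5,fy=6.5,interpolation=cv2.INTER_CUBIC))
```

```text
(no output)
```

View pics/w1z.png

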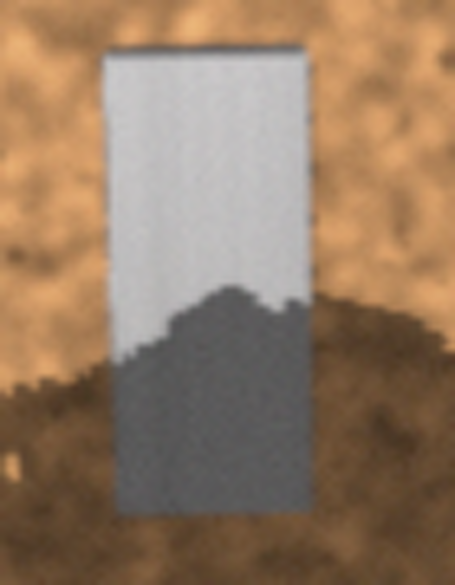

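Run:
```python
from h import *
import pickle
s,c=pickle.load(open('pics/w1.pkl','rb'));p,R=tool(s)
q=np.array([wplane(c,230-.5+u/6.5,130-.5+v/6.5,.023) for u,v in[(104,54),(307,52),(312,514),(116,516)]])
print(q[:,:2],q.mean(0))
d=(q[0]+q[1]-q[2]-q[3])/2;print('len',np.linalg.norm(d),'w',np.linalg.norm(q[0]-q[1]),np.linalg.norm(q[2]-q[3]),'ang',np.degrees(np.arctan2(d[1],d[0])))
print('tool head',np.degrees(np.arctan2(-R[1,2],-R[0,2])))
u=d/np.linalg.norm(d);G=q.mean(0)-.016*u
D=G-p;print('to grasp pt tool',R.T@D)
```

```text
[[ 0.60246588 -0.08363517]
 [ 0.60933149 -0.11207945]
 [ 0.54170641 -0.12931816]
 [ 0.53470401 -0.10035703]] [ 0.57205195 -0.10634745  0.023     ]
len 0.06979066708454978 w 0.029261129632061192 0.029795643414920504 ang 14.081571995983179
tool head 12.974939607641701
to grasp pt tool [0.31041815 0.00240532 0.00492845]
```

Call:
arm_command(
  targets=[
    {"dp": [0.02, 0.0024, 0.0049], "turn": [-1.1, 0, 0], "grip": 1},
    {"dp": [0.03, 0, 0], "turn": [0, 0, 0], "grip": 1},
    {"dp": [0.03, 0, 0], "turn": [0, 0, 0], "grip": 1},
    {"dp": [0.03, 0, 0], "turn": [0, 0, 0], "grip": 1},
    {"dp": [0.02, 0, 0], "turn": [0, 0, 0], "grip": 1},
    {"dp": [0.014, 0, 0], "turn": [0, 0, 0], "grip": 1},
    {"dp": [0, 0, 0], "turn": [0, 0, 0], "grip": 1},
    {"dp": [0, 0, 0], "turn": [0, 0, 0], "grip": 1},
  ],
)

```text
clock: 2.45
position: [0.5534, -0.1153, 0.1909]
ee_rot: [-0.085, -0.702, -0.085, 0.702]
contact_force: [0.7, 0.2, 0.2]
width: 0.0854
```

Run:
```python
from h import *
s,c,im=wsnap('w2',(0,384,0,512),1.5)
p,R=tool(s);print(s['clock'],p,R.round(3),s['contact_force'],'head',np.degrees(np.arctan2(-R[1,2],-R[0,2])))
print('block ctr in tool',R.T@(np.array([.57205,-.10635,.023])-p))
```

```text
2.45 [ 0.55336569 -0.11533196  0.1908885 ] [[-0.     0.238 -0.971]
 [-0.    -0.971 -0.238]
 [-1.     0.     0.001]] [0.69288198 0.17547987 0.16237838] head 13.782416529161793
block ctr in tool [ 0.16787711 -0.00428977 -0.02037651]
```

View pics/w2.png

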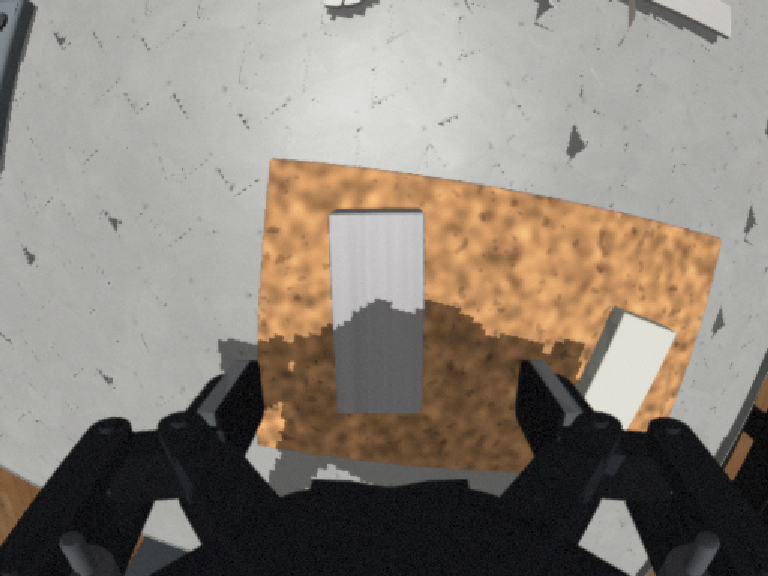

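Call:
arm_command(
  targets=[
    {"dp": [0, -0.0043, -0.0044], "turn": [-0.3, 0, 0], "grip": 1},
    {"dp": [0.006, 0, 0], "turn": [0, 0, 0], "grip": 1},
    {"dp": [0.006, 0, 0], "turn": [0, 0, 0], "grip": 1},
    {"dp": [0, 0, 0], "turn": [0, 0, 0], "grip": 0},
    {"dp": [0, 0, 0], "turn": [0, 0, 0], "grip": -0.2},
    {"dp": [0, 0, 0], "turn": [0, 0, 0], "grip": -1},
    {"dp": [0, 0, 0], "turn": [0, 0, 0], "grip": -1},
    {"dp": [0, 0, 0], "turn": [0, 0, 0], "grip": -1},
  ],
  grip_force=100,
)

```text
clock: 3.3
position: [0.5572, -0.1094, 0.1792]
ee_rot: [0.087, 0.702, 0.087, -0.701]
contact_force: [0.0, -0.1, 2.1]
width: 0.0276
```

Call:
arm_command(
  targets=[
    {"dp": [0, 0, 0], "turn": [0, 0, 0], "grip": -1},
    {"dp": [0, 0, 0], "turn": [0, 0, 0], "grip": -1},
    {"dp": [0, 0, 0], "turn": [0, 0, 0], "grip": -1},
  ],
)

```text
clock: 3.6
position: [0.5572, -0.1094, 0.1792]
ee_rot: [0.087, 0.702, 0.087, -0.701]
contact_force: [-0.0, 0.3, 5.9]
width: 0.0275
```

Run:
```python
from h import *
s,c,im=wsnap('w3',(0,384,0,512),1.5)
p,R=tool(s);print(s['clock'],p,R.round(3),s['contact_force'],s['width'],'head',np.degrees(np.arctan2(-R[1,2],-R[0,2])))
```

```text
3.6 [ 0.55724293 -0.10944852  0.17917935] [[ 0.001  0.244 -0.97 ]
 [-0.    -0.97  -0.244]
 [-1.     0.001 -0.001]] [-0.03618386  0.27473475  5.91557776] 0.027509862493525734 head 14.12858513466793
```

View pics/w3.png

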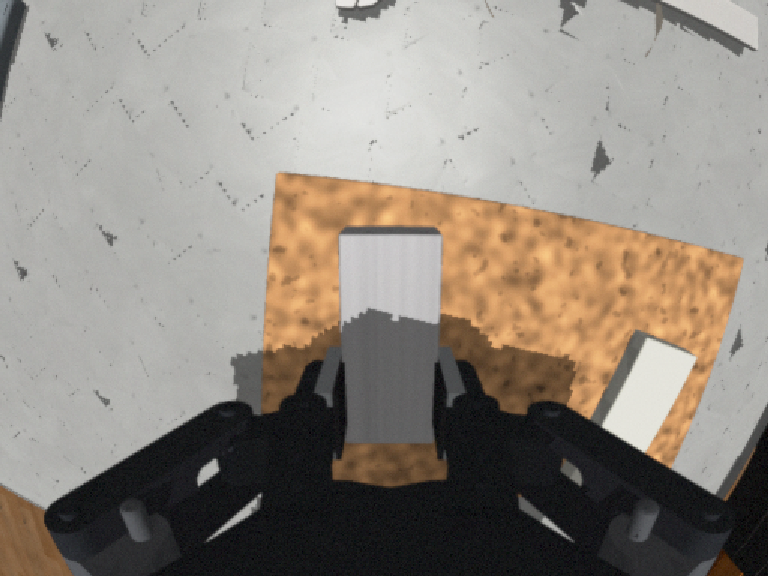

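Call:
arm_command(
  targets=[
    {"dp": [-0.01, 0, 0], "turn": [0, 0, 0], "grip": -1},
    {"dp": [-0.02, 0, 0], "turn": [0, 0, 0], "grip": -1},
    {"dp": [-0.02, 0, 0], "turn": [0, 0, 0], "grip": -1},
    {"dp": [-0.016, -0.02, 0.005], "turn": [0, 0, 0], "grip": -1},
    {"dp": [0, -0.037, 0], "turn": [0, 0, 0], "grip": -1},
    {"dp": [0, -0.04, 0], "turn": [0, 0, 0], "grip": -1},
    {"dp": [0, -0.04, 0], "turn": [0, 0, 0], "grip": -1},
    {"dp": [0, -0.04, 0], "turn": [0, 0, 0], "grip": -1},
  ],
)

```text
clock: 4.45
position: [0.508, 0.0624, 0.2447]
ee_rot: [-0.087, -0.701, -0.087, 0.702]
contact_force: [-0.0, -0.5, -2.8]
width: 0.0279
```

Call:
arm_command(
  targets=[
    {"dp": [0, -0.04, 0], "turn": [0, 0, 0], "grip": -1},
    {"dp": [0, -0.02, 0], "turn": [0, 0, 0], "grip": -1},
    {"dp": [0, 0, 0], "turn": [5.5, 0, 0], "grip": -1},
    {"dp": [0, 0, 0], "turn": [5.5, 0, 0], "grip": -1},
    {"dp": [0, 0, 0], "turn": [5.4, 0, 0], "grip": -1},
    {"dp": [0, 0, 0], "turn": [0, 0, 0], "grip": -1},
    {"dp": [0, 0, 0], "turn": [0, 0, 0], "grip": -1},
    {"dp": [0, 0, 0], "turn": [0, 0, 0], "grip": -1},
  ],
)

```text
clock: 5.25
position: [0.4942, 0.1192, 0.2446]
ee_rot: [0.014, -0.707, 0.014, 0.707]
contact_force: [-0.4, 0.3, -1.9]
width: 0.0277
```

Run:
```python
from h import *
s,c,im=wsnap('w4',(0,384,0,512),1.5)
p,R=tool(s);print(s['clock'],p,R.round(3),s['contact_force'],s['width'],'head',np.degrees(np.arctan2(-R[1,2],-R[0,2])))
```

```text
5.25 [0.49418755 0.119216   0.24461045] [[-0.    -0.039 -0.999]
 [-0.    -0.999  0.039]
 [-1.     0.     0.   ]] [-0.41222938  0.25217469 -1.86757822] 0.027663863492886076 head -2.2078011396952952
```

View pics/w4.png

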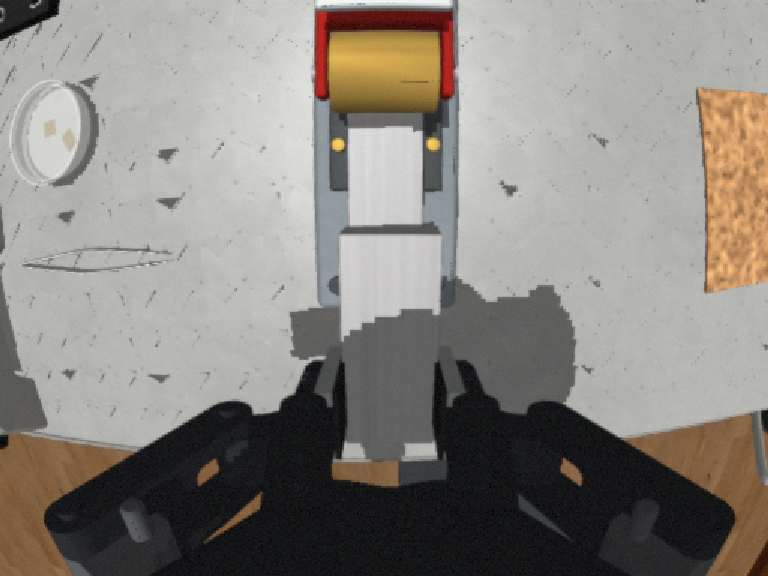

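Run:
```python
import cv2,numpy as np
a=cv2.imread('pics/raw_w3.png')[140:325,210:310];t=cv2.imread('pics/raw_w4.png');b=t[140:325,210:310]
cv2.imwrite('pics/cmp.png',cv2.resize(np.hstack([a,b]),None,fx=3.2,fy=3.2,interpolation=cv2.INTER_CUBIC))
cv2.imwrite('pics/w4z.png',cv2.resize(t[10:165,200:315],None,fx=3.8,fy=3.8,interpolation=cv2.INTER_CUBIC))
```

```text
(no output)
```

View pics/cmp.png

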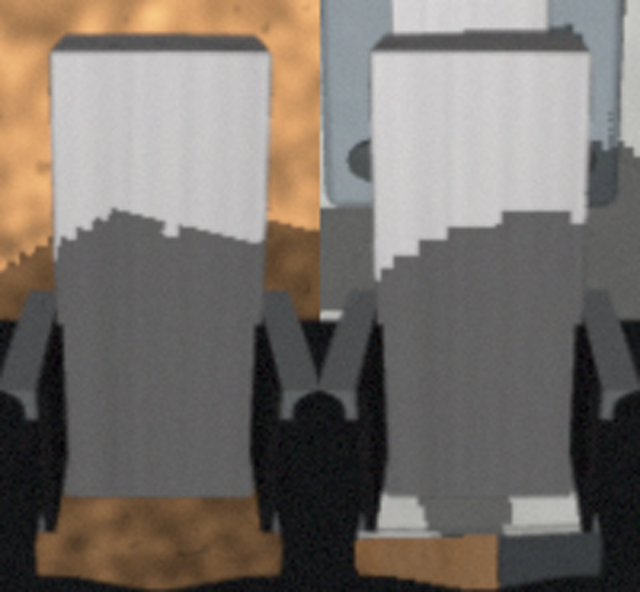

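View pics/w4z.png

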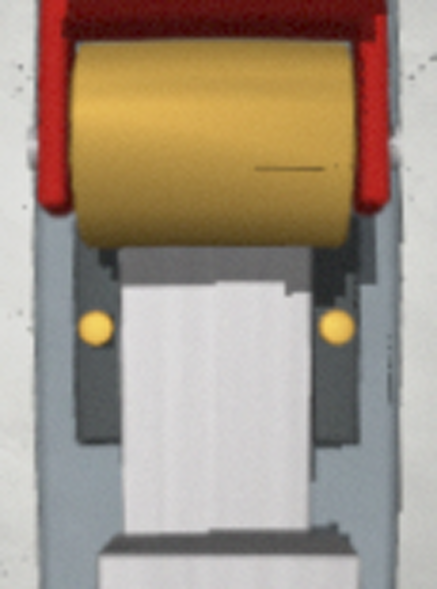

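Run:
```python
from h import *
import pickle
s,c=pickle.load(open('pics/w4.pkl','rb'));p,R=tool(s)
T=lambda q:(R.T@(q-p)).round(4)
zt=p[2]-.156
bl=np.array([T(wplane(c,210-.5+(x-320)/3.2,140-.5+y/3.2,zt)) for x,y in[(373,51),(588,51),(386,497),(574,497)]]);print('block',bl,bl.mean(0))
for z in(.033,.036,.039):
  f=np.array([T(wplane(c,200-.5+x/3.8,10-.5+y/3.8,z)) for x,y in[(121,290),(311,290),(125,530),(308.5,530)]]);print(z,f[:,1:].tolist())
  m0=(f[0]+f[1])/2;m1=(f[2]+f[3])/2;print('mid y',m0[1],m1[1],'ang',np.degrees(np.arctan2(m0[1]-m1[1],-(m0[2]-m1[2]))),'w',f[1,1]-f[0,1],f[3,1]-f[2,1])
# roller: ends, fork, base edges at z=.012
for n,z,ps in[('roller front silhouette',.065,[(76,245),(350,245)]),('base edges',.012,[(36,200),(400,200),(44,560),(392,560)]),('clamp near ends',.022,[(78,442),(120,442),(316,442),(357,442)])]:
  print(n,[T(wplane(c,200-.5+x/3.8,10-.5+y/3.8,z)).tolist()[1:] for x,y in ps])
```

```text
block [[ 0.156  -0.0141 -0.0501]
 [ 0.156   0.0144 -0.0501]
 [ 0.156  -0.0147  0.0193]
 [ 0.156   0.0148  0.0193]] [ 1.56e-01  1.00e-04 -1.54e-02]
0.033 [[-0.0168, -0.0851], [0.0131, -0.085], [-0.0165, -0.0465], [0.0129, -0.0465]]
mid y -0.0018499999999999992 -0.0018000000000000004 ang -0.07431355043379086 w 0.0299 0.029400000000000003
0.036 [[-0.0165, -0.0848], [0.0129, -0.0847], [-0.0162, -0.0469], [0.0127, -0.0468]]
mid y -0.0018000000000000004 -0.0017499999999999998 ang -0.07558805576908753 w 0.029400000000000003 0.0289
0.039 [[-0.0162, -0.0845], [0.0127, -0.0844], [-0.0159, -0.0472], [0.0125, -0.0472]]
mid y -0.0017499999999999998 -0.0017000000000000001 ang -0.076907040406429 w 0.0289 0.0284
roller front silhouette [[-0.0196, -0.0881], [0.0159, -0.088]]
base edges [[-0.0339, -0.1042], [0.0304, -0.104], [-0.0333, -0.0389], [0.0297, -0.0388]]
clamp near ends [[-0.0253, -0.0605], [-0.0181, -0.0603], [0.0149, -0.0603], [0.0218, -0.0604]]
```

Call:
arm_command(
  targets=[
    {"dp": [0, -0.0019, -0.012], "turn": [0, 0, 0], "grip": -1},
    {"dp": [0, 0, -0.017], "turn": [0, 0, 0], "grip": -1},
    {"dp": [0.012, 0, 0], "turn": [0, 0, 0], "grip": -1},
    {"dp": [0.012, 0, 0], "turn": [0, 0, 0], "grip": -1},
    {"dp": [0, 0, -0.005], "turn": [0, 0, 0], "grip": -1},
    {"dp": [0, 0, 0], "turn": [0, 0, 0], "grip": -1},
    {"dp": [0, 0, 0], "turn": [0, 0, 0], "grip": -1},
    {"dp": [0, 0, 0], "turn": [0, 0, 0], "grip": -1},
  ],
)

```text
clock: 6.1
position: [0.5283, 0.1199, 0.221]
ee_rot: [-0.014, 0.707, -0.014, -0.707]
contact_force: [0.8, 0.3, -0.7]
width: 0.0277
```

Run:
```python
from h import *
s,c,im=wsnap('w5',(0,384,0,512),1.5);save('scene','s5')
cv2.imwrite('pics/s5.png',cv2.resize(cv2.imread('pics/raw_s5.png')[150:255,205:330],None,fx=5,fy=5,interpolation=cv2.INTER_CUBIC))
p,R=tool(s);print(s['clock'],p,R.round(3),s['contact_force'],s['moment'],s['width'],'head',np.degrees(np.arctan2(-R[1,2],-R[0,2])))
```

```text
6.1 [0.52826227 0.11988875 0.22097019] [[ 0.    -0.04  -0.999]
 [-0.    -0.999  0.04 ]
 [-1.     0.    -0.   ]] [ 0.81608089  0.26373078 -0.70756374] [0.00703771 0.02123973 0.01491952] 0.027705704765080046 head -2.2696905825696736
```

View pics/w5.png

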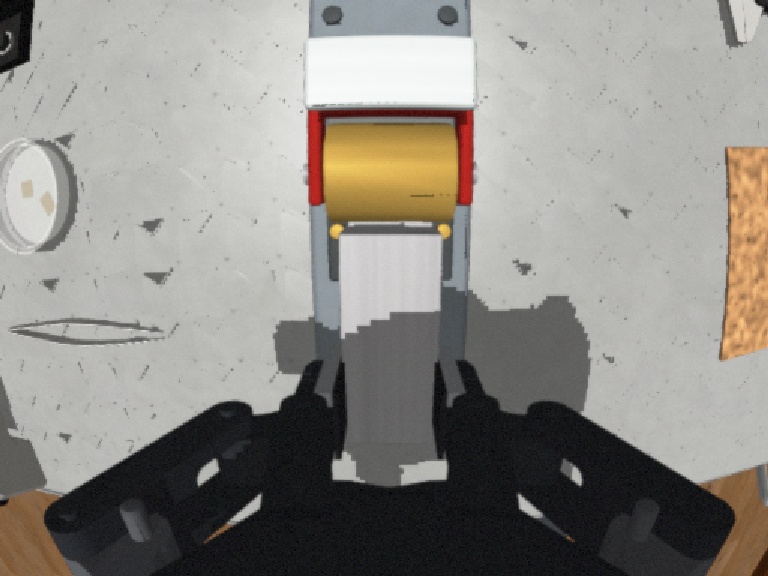

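View pics/s5.png

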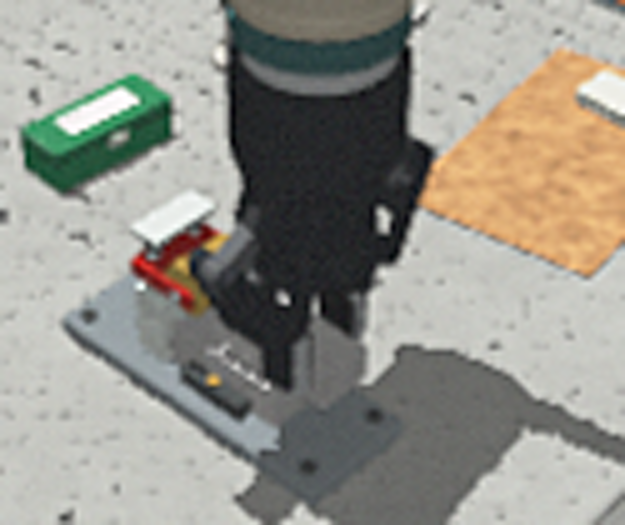

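The block sits centred under the roller line (block edges at 341 and 441, roller at 323 and 459). Now I'll feel downward for the face.

Call:
arm_command(
  targets=[
    {"dp": [0.002, 0, 0], "turn": [0, 0, 0], "grip": -1},
    {"dp": [0.002, 0, 0], "turn": [0, 0, 0], "grip": -1},
    {"dp": [0.001, 0, 0], "turn": [0, 0, 0], "grip": -1},
    {"dp": [0.001, 0, 0], "turn": [0, 0, 0], "grip": -1},
    {"dp": [0, 0, 0], "turn": [0, 0, 0], "grip": -1},
  ],
)

```text
clock: 6.7
position: [0.5283, 0.1198, 0.2144]
ee_rot: [0.014, -0.707, 0.014, 0.707]
contact_force: [0.6, -0.0, -2.2]
width: 0.0274
```

Call:
arm_command(
  targets=[
    {"dp": [0.001, 0, 0], "turn": [0, 0, 0], "grip": -1},
    {"dp": [0, 0, 0], "turn": [0, 0, 0], "grip": -1},
  ],
)

```text
clock: 6.9
position: [0.5283, 0.1198, 0.2135]
ee_rot: [0.014, -0.707, 0.014, 0.707]
contact_force: [0.3, 0.1, -1.8]
width: 0.0279
```

Call:
arm_command(
  targets=[
    {"dp": [0.001, 0, 0], "turn": [0, 0, 0], "grip": -1},
    {"dp": [0, 0, 0], "turn": [0, 0, 0], "grip": -1},
  ],
)

```text
clock: 7.1
position: [0.5283, 0.1198, 0.2126]
ee_rot: [0.014, -0.707, 0.014, 0.707]
contact_force: [-0.2, 0.2, -1.2]
width: 0.0277
```

Call:
arm_command(
  targets=[
    {"dp": [0.0007, 0, 0], "turn": [0, 0, 0], "grip": -1},
    {"dp": [0, 0, 0], "turn": [0, 0, 0], "grip": -1},
  ],
)

```text
clock: 7.3
position: [0.5283, 0.1198, 0.2119]
ee_rot: [0.014, -0.707, 0.014, 0.707]
contact_force: [0.1, -0.3, -2.1]
width: 0.0276
```

Call:
arm_command(
  targets=[
    {"dp": [0.0007, 0, 0], "turn": [0, 0, 0], "grip": -1},
    {"dp": [0, 0, 0], "turn": [0, 0, 0], "grip": -1},
  ],
)

```text
clock: 7.5
position: [0.5283, 0.1198, 0.2112]
ee_rot: [0.014, -0.707, 0.014, 0.707]
contact_force: [0.6, 0.4, -2.8]
width: 0.0276
```

Call:
arm_command(
  targets=[
    {"dp": [0.0007, 0, 0], "turn": [0, 0, 0], "grip": -1},
    {"dp": [0, 0, 0], "turn": [0, 0, 0], "grip": -1},
  ],
)

```text
clock: 7.7
position: [0.5284, 0.1198, 0.2108]
ee_rot: [-0.014, 0.707, -0.014, -0.707]
contact_force: [-1.0, -0.0, 0.5]
width: 0.0277
```

Call:
arm_command(
  targets=[
    {"dp": [0.0004, 0, 0], "turn": [0, 0, 0], "grip": -1},
    {"dp": [0, 0, 0], "turn": [0, 0, 0], "grip": -1},
  ],
)

```text
clock: 7.9
position: [0.5284, 0.1198, 0.2108]
ee_rot: [-0.014, 0.707, -0.014, -0.707]
contact_force: [-1.6, 0.5, 5.4]
width: 0.0276
```

Call:
arm_command(
  targets=[
    {"dp": [0.0004, 0, 0], "turn": [0, 0, 0], "grip": -1},
    {"dp": [0, 0, 0], "turn": [0, 0, 0], "grip": -1},
  ],
)

```text
clock: 8.1
position: [0.5284, 0.1199, 0.2107]
ee_rot: [-0.014, 0.707, -0.014, -0.707]
contact_force: [-2.0, -0.3, 7.5]
width: 0.0278
```

Run:
```python
from h import *
s=manip.get_state();p,R=tool(s);print(p,s['contact_force'],s['moment'],R.round(4)[:,0])
```

```text
[0.52837389 0.11986365 0.21072908] [-2.02966949 -0.25486608  7.45819717] [-0.07856548  0.33782542 -0.01884025] [ 7.e-04 -1.e-04 -1.e+00]
```

Call:
arm_command(
  targets=[
    {"dp": [0.0003, 0, 0], "turn": [0, 0, 0], "grip": -1},
    {"dp": [0, 0, 0], "turn": [0, 0, 0], "grip": -1},
    {"dp": [0, 0, 0], "turn": [0, 0, 0], "grip": -1},
    {"dp": [0, 0, 0], "turn": [0, 0, 0], "grip": -1},
  ],
)

```text
clock: 8.5
position: [0.5284, 0.1199, 0.2107]
ee_rot: [-0.014, 0.707, -0.014, -0.707]
contact_force: [-2.4, 0.4, 9.6]
width: 0.0279
```

Run:
```python
from h import *
s,c,im=wsnap('w6',(120,320,170,345),3);
p,R=tool(s);print(s['clock'],p,R.round(4),s['contact_force'],s['moment'],s['width'],'head',np.degrees(np.arctan2(-R[1,2],-R[0,2])))
```

```text
8.5 [0.52836008 0.11986037 0.21071845] [[ 0.001  -0.0396 -0.9992]
 [-0.     -0.9992  0.0396]
 [-1.     -0.     -0.001 ]] [-2.35464399  0.36762641  9.63580921] [-0.07386288  0.37162842 -0.06874287] 0.027879712087187824 head -2.2690059059250727
```

View pics/w6.png

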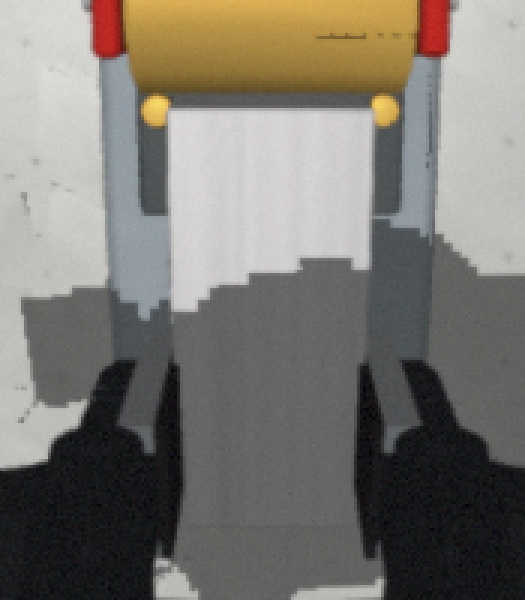

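Call:
arm_command(
  targets=[
    {"dp": [0, 0, -0.001], "turn": [0, 0, 0], "grip": -1},
    {"dp": [0, 0, -0.002], "turn": [0, 0, 0], "grip": -1},
    {"dp": [0, 0, -0.002], "turn": [0, 0, 0], "grip": -1},
    {"dp": [0, 0, -0.002], "turn": [0, 0, 0], "grip": -1},
    {"dp": [0, 0, 0], "turn": [0, 0, 0], "grip": -1},
  ],
)

```text
clock: 9.05
position: [0.5358, 0.1196, 0.2107]
ee_rot: [-0.014, 0.708, -0.014, -0.706]
contact_force: [-2.8, 0.4, 8.0]
width: 0.0275
```

Call:
arm_command(
  targets=[
    {"dp": [0, 0, -0.001], "turn": [0, 0, 0], "grip": -1},
    {"dp": [0, 0, -0.001], "turn": [0, 0, 0], "grip": -1},
    {"dp": [0, 0, -0.001], "turn": [0, 0, 0], "grip": -1},
    {"dp": [0, 0, 0], "turn": [0, 0, 0], "grip": -1},
  ],
)

```text
clock: 9.45
position: [0.5373, 0.1196, 0.2108]
ee_rot: [0.014, -0.706, 0.014, 0.708]
contact_force: [-6.4, -0.2, 12.5]
width: 0.0277
```

Call:
arm_command(
  targets=[
    {"dp": [0, 0, -0.001], "turn": [0, 0, 0], "grip": -1},
    {"dp": [0, 0, -0.001], "turn": [0, 0, 0], "grip": -1},
    {"dp": [0, 0, -0.001], "turn": [0, 0, 0], "grip": -1},
    {"dp": [0, 0, 0], "turn": [0, 0, 0], "grip": -1},
  ],
)

```text
clock: 9.85
position: [0.5395, 0.1195, 0.2108]
ee_rot: [0.014, -0.705, 0.014, 0.709]
contact_force: [-8.8, 0.2, 15.2]
width: 0.0277
```

Call:
arm_command(
  targets=[
    {"dp": [0, 0, -0.001], "turn": [0, 0, 0], "grip": -1},
    {"dp": [0, 0, -0.001], "turn": [0, 0, 0], "grip": -1},
    {"dp": [0, 0, -0.001], "turn": [0, 0, 0], "grip": -1},
    {"dp": [0, 0, 0], "turn": [0, 0, 0], "grip": -1},
  ],
)

```text
clock: 10.25
position: [0.5433, 0.1194, 0.2108]
ee_rot: [0.014, -0.706, 0.014, 0.708]
contact_force: [-6.0, 0.0, 12.4]
width: 0.0276
```

Run:
```python
from h import *
s,c,im=wsnap('w7',(80,320,150,365),2.5);
p,R=tool(s);print(s['clock'],p,R.round(4),s['contact_force'],s['moment'],s['width'],'head',np.degrees(np.arctan2(-R[1,2],-R[0,2])))
```

```text
10.25 [0.54326899 0.11937769 0.21076882] [[-2.200e-03 -3.960e-02 -9.992e-01]
 [ 1.000e-04 -9.992e-01  3.960e-02]
 [-1.000e+00 -0.000e+00  2.200e-03]] [-6.03187784e+00  1.75026363e-03  1.23727402e+01] [ 0.02584385  0.79056032 -0.00312262] 0.0276398051562449 head -2.2681702325725492
```

View pics/w7.png

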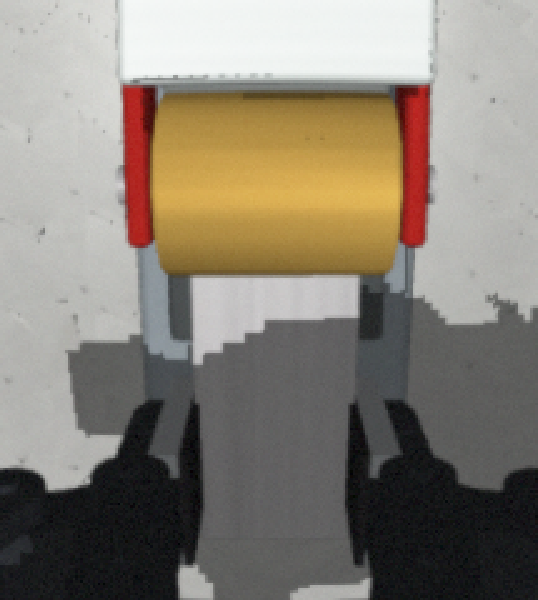

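Call:
arm_command(
  targets=[
    {"dp": [0, 0, -0.002], "turn": [0, 0, 0], "grip": -1},
    {"dp": [0, 0, -0.002], "turn": [0, 0, 0], "grip": -1},
    {"dp": [0, 0, -0.002], "turn": [0, 0, 0], "grip": -1},
    {"dp": [0, 0, -0.002], "turn": [0, 0, 0], "grip": -1},
    {"dp": [0, 0, -0.002], "turn": [0, 0, 0], "grip": -1},
    {"dp": [0, 0, 0], "turn": [0, 0, 0], "grip": -1},
  ],
)

```text
clock: 10.9
position: [0.5541, 0.119, 0.2108]
ee_rot: [-0.014, 0.707, -0.014, -0.707]
contact_force: [-3.2, 0.9, 10.5]
width: 0.0274
```

Call:
arm_command(
  targets=[
    {"dp": [0, 0, -0.001], "turn": [0, 0, 0], "grip": -1},
    {"dp": [0, 0, -0.001], "turn": [0, 0, 0], "grip": -1},
    {"dp": [0, 0, 0], "turn": [0, 0, 0], "grip": -1},
  ],
)

```text
clock: 11.2
position: [0.5559, 0.1189, 0.2108]
ee_rot: [0.014, -0.707, 0.014, 0.707]
contact_force: [-4.6, 0.4, 9.7]
width: 0.0276
```

Call:
arm_command(
  targets=[
    {"dp": [0, 0, -0.001], "turn": [0, 0, 0], "grip": -1},
    {"dp": [0, 0, 0], "turn": [0, 0, 0], "grip": -1},
  ],
)

```text
clock: 11.4
position: [0.5569, 0.1189, 0.2108]
ee_rot: [0.014, -0.707, 0.014, 0.707]
contact_force: [-4.6, 0.8, 11.3]
width: 0.0277
```

Call:
arm_command(
  targets=[
    {"dp": [0, 0, -0.001], "turn": [0, 0, 0], "grip": -1},
    {"dp": [0, 0, 0], "turn": [0, 0, 0], "grip": -1},
  ],
)

```text
clock: 11.6
position: [0.5579, 0.1188, 0.2108]
ee_rot: [0.014, -0.707, 0.014, 0.707]
contact_force: [-4.2, 0.2, 10.1]
width: 0.0277
```

Call:
arm_command(
  targets=[
    {"dp": [0, 0, -0.0007], "turn": [0, 0, 0], "grip": -1},
    {"dp": [0, 0, 0], "turn": [0, 0, 0], "grip": -1},
  ],
)

```text
clock: 11.8
position: [0.5585, 0.1188, 0.2108]
ee_rot: [0.014, -0.707, 0.014, 0.707]
contact_force: [-3.5, 0.5, 11.9]
width: 0.0277
```

Call:
arm_command(
  targets=[
    {"dp": [0, 0, -0.0005], "turn": [0, 0, 0], "grip": -1},
    {"dp": [0, 0, 0], "turn": [0, 0, 0], "grip": -1},
  ],
)

```text
clock: 12.0
position: [0.5589, 0.1188, 0.2108]
ee_rot: [0.014, -0.707, 0.014, 0.707]
contact_force: [-5.3, 0.4, 11.8]
width: 0.0279
```

Call:
arm_command(
  targets=[
    {"dp": [0, 0, -0.0005], "turn": [0, 0, 0], "grip": -1},
    {"dp": [0, 0, 0], "turn": [0, 0, 0], "grip": -1},
  ],
)

```text
clock: 12.2
position: [0.5591, 0.1188, 0.2108]
ee_rot: [0.014, -0.706, 0.014, 0.708]
contact_force: [-5.5, 0.5, 11.7]
width: 0.0276
```

Call:
arm_command(
  targets=[
    {"dp": [0, 0, -0.0005], "turn": [0, 0, 0], "grip": -1},
    {"dp": [0, 0, 0], "turn": [0, 0, 0], "grip": -1},
  ],
)

```text
clock: 12.4
position: [0.5592, 0.1188, 0.2108]
ee_rot: [0.014, -0.706, 0.014, 0.708]
contact_force: [-7.3, 0.7, 12.6]
width: 0.0276
```

Call:
arm_command(
  targets=[
    {"dp": [0, 0, -0.0005], "turn": [0, 0, 0], "grip": -1},
    {"dp": [0, 0, 0], "turn": [0, 0, 0], "grip": -1},
  ],
)

```text
clock: 12.6
position: [0.5594, 0.1188, 0.2108]
ee_rot: [0.014, -0.706, 0.014, 0.708]
contact_force: [-7.2, 1.1, 12.6]
width: 0.0282
```

Call:
arm_command(
  targets=[
    {"dp": [0, 0, -0.0007], "turn": [0, 0, 0], "grip": -1},
    {"dp": [0, 0, 0], "turn": [0, 0, 0], "grip": -1},
  ],
)

```text
clock: 12.8
position: [0.5596, 0.1188, 0.2108]
ee_rot: [0.014, -0.705, 0.014, 0.709]
contact_force: [-8.7, 0.5, 15.4]
width: 0.0276
```

Call:
arm_command(
  targets=[
    {"dp": [0, 0, -0.0007], "turn": [0, 0, 0], "grip": -1},
    {"dp": [0, 0, 0], "turn": [0, 0, 0], "grip": -1},
  ],
)

```text
clock: 13.0
position: [0.5599, 0.1187, 0.2108]
ee_rot: [0.014, -0.705, 0.014, 0.709]
contact_force: [-9.4, 0.9, 16.5]
width: 0.0279
```

Call:
arm_command(
  targets=[
    {"dp": [0, 0, -0.0007], "turn": [0, 0, 0], "grip": -1},
    {"dp": [0, 0, 0], "turn": [0, 0, 0], "grip": -1},
  ],
)

```text
clock: 13.2
position: [0.5601, 0.1188, 0.2108]
ee_rot: [0.014, -0.704, 0.014, 0.71]
contact_force: [-11.3, 0.5, 17.5]
width: 0.0275
```

Call:
arm_command(
  targets=[
    {"dp": [0, 0, -0.0007], "turn": [0, 0, 0], "grip": -1},
    {"dp": [0, 0, 0], "turn": [0, 0, 0], "grip": -1},
    {"dp": [0, 0, 0], "turn": [0, 0, 0], "grip": -1},
  ],
)

```text
clock: 13.5
position: [0.5603, 0.1188, 0.2108]
ee_rot: [0.014, -0.704, 0.014, 0.71]
contact_force: [-13.6, 0.4, 18.3]
width: 0.028
```

Run:
```python
from h import *
s,c,im=wsnap('w8',(40,320,130,385),2.1);
p,R=tool(s);print(s['clock'],p,R.round(4),s['contact_force'],s['moment'],s['width'],'head',np.degrees(np.arctan2(-R[1,2],-R[0,2])))
```

```text
13.5 [0.56029899 0.11876216 0.21080448] [[-9.200e-03 -3.960e-02 -9.992e-01]
 [ 1.000e-04 -9.992e-01  3.960e-02]
 [-1.000e+00  2.000e-04  9.200e-03]] [-13.55011868   0.38147413  18.26293771] [0.10678443 1.78618245 0.01073458] 0.027982394933347563 head -2.268546863500917
```

View pics/w8.png

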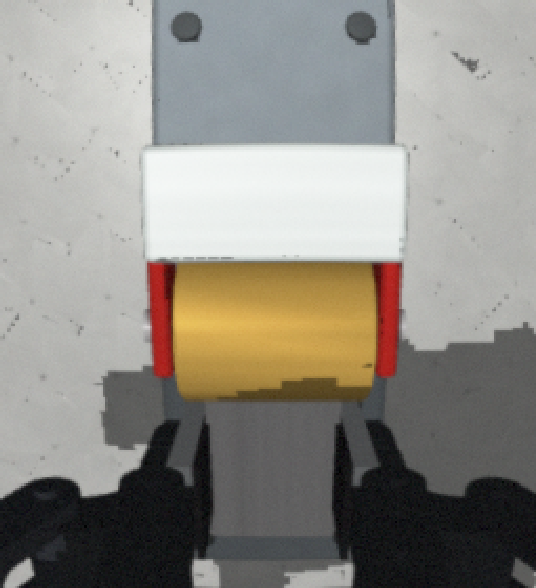

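Call:
arm_command(
  targets=[
    {"dp": [-0.0005, 0, 0], "turn": [0, 0, 0], "grip": -1},
    {"dp": [-0.0004, 0, 0.0003], "turn": [0, 0, 0], "grip": -1},
    {"dp": [0, 0, 0], "turn": [0, 0, 0], "grip": -1},
  ],
  grip_force=100,
)

```text
clock: 13.85
position: [0.5603, 0.1188, 0.2108]
ee_rot: [0.014, -0.704, 0.014, 0.71]
contact_force: [-9.9, 1.4, 11.6]
width: 0.0277
```

Call:
arm_command(
  targets=[
    {"dp": [0, 0, 0], "turn": [0, 0, 0], "grip": -1},
    {"dp": [0, 0, 0], "turn": [0, 0, 0], "grip": -1},
  ],
  grip_force=20,
)

```text
clock: 14.05
position: [0.5603, 0.1188, 0.2108]
ee_rot: [0.014, -0.704, 0.014, 0.71]
contact_force: [-10.0, 0.6, 12.4]
width: 0.0276
```

Call:
arm_command(
  targets=[
    {"dp": [0, 0, 0], "turn": [0, 0, 0], "grip": 0},
    {"dp": [0, 0, 0], "turn": [0, 0, 0], "grip": 0.4},
    {"dp": [0, 0, 0], "turn": [0, 0, 0], "grip": 0.6},
    {"dp": [0, 0, 0], "turn": [0, 0, 0], "grip": 0.6},
    {"dp": [0, 0, 0], "turn": [0, 0, 0], "grip": 0.6},
  ],
)

```text
clock: 14.55
position: [0.5638, 0.1184, 0.2102]
ee_rot: [-0.014, 0.707, -0.014, -0.707]
contact_force: [0.2, -0.0, 0.7]
width: 0.0684
```

Run:
```python
from h import *
s,c,im=wsnap('w9',(40,320,130,385),2.1);
p,R=tool(s);print(s['clock'],p,s['contact_force'],s['width'])
```

```text
14.55 [0.56378262 0.11836352 0.21020939] [ 0.21534472 -0.03734148  0.68618263] 0.06841694568163638
```

View pics/w9.png

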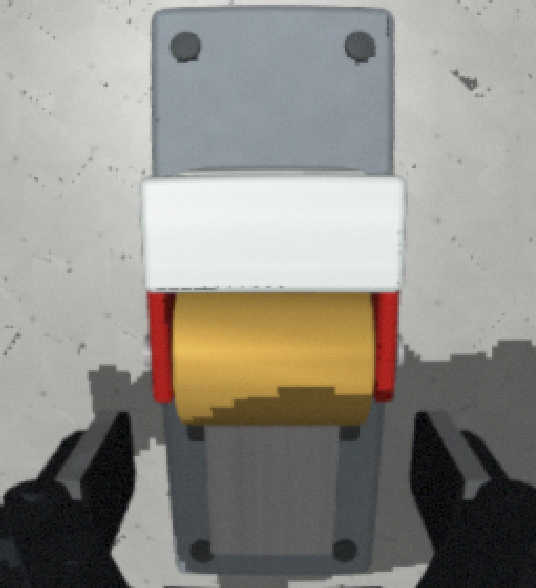

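The gripper has released and the wrist force is about 0. I'll retreat up and back to check the result.

Call:
arm_command(
  targets=[
    {"dp": [-0.02, 0, 0.006], "turn": [0, 0, 0], "grip": 0.6},
    {"dp": [-0.03, 0, 0.01], "turn": [0, 0, 0], "grip": 0.6},
    {"dp": [-0.03, 0, 0.02], "turn": [0, 0, 0], "grip": 0.6},
    {"dp": [-0.02, 0, 0.03], "turn": [0, 0, 0], "grip": 0.6},
    {"dp": [0, 0, 0.03], "turn": [0, 0, 0], "grip": 0.6},
    {"dp": [0, 0, 0.02], "turn": [0, 0, 0], "grip": 0.6},
    {"dp": [0, 0, 0], "turn": [0, 0, 0], "grip": 0.6},
    {"dp": [0, 0, 0], "turn": [0, 0, 0], "grip": 0.6},
  ],
)

```text
clock: 15.4
position: [0.4481, 0.1231, 0.3107]
ee_rot: [-0.014, 0.708, -0.014, -0.706]
contact_force: [0.1, -0.1, -0.2]
width: 0.0682
```

Run:
```python
from h import *
s,c,im=wsnap('w10',(100,260,185,335),3.5);save('scene','s10')
cv2.imwrite('pics/s10.png',cv2.resize(cv2.imread('pics/raw_s10.png')[150:255,205:330],None,fx=5,fy=5,interpolation=cv2.INTER_CUBIC))
p,R=tool(s);print(s['clock'],p,s['contact_force'],s['width'])
```

```text
15.4 [0.44814466 0.12309619 0.3107423 ] [ 0.10747907 -0.10596007 -0.17389012] 0.06821635215994024
```

View pics/w10.png

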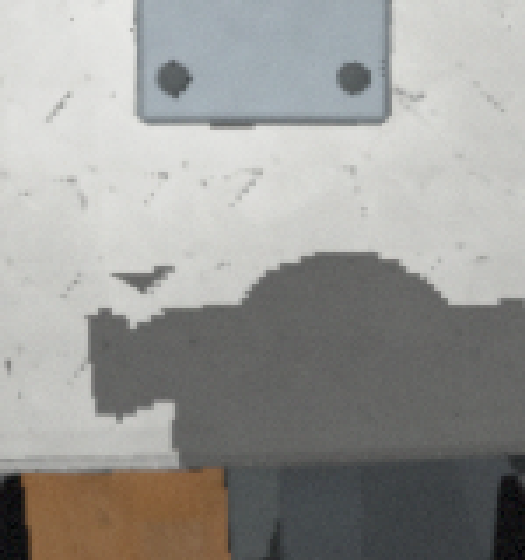

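View pics/s10.png

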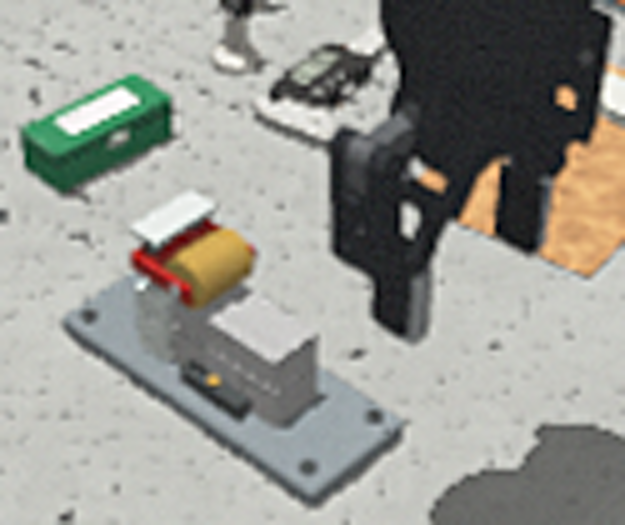

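The scene view shows the block flush on the reference block, under the lifted roller. I'll check flushness numerically from the full wrist picture.

Run:
```python
import cv2
t=cv2.imread('pics/raw_w10.png');cv2.imwrite('pics/w10z.png',cv2.resize(t[0:140,190:330],None,fx=4.2,fy=4.2,interpolation=cv2.INTER_CUBIC))
```

```text
(no output)
```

View pics/w10z.png

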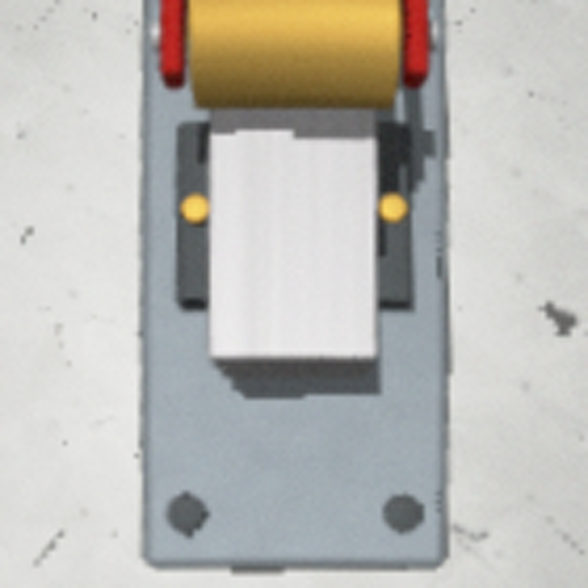

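Run:
```python
from h import *
import pickle
s,c=pickle.load(open('pics/w10.pkl','rb'));p,R=tool(s)
T=lambda x,y,z:(R.T@(wplane(c,190-.5+x/4.2,-.5+y/4.2,z)-p))[1:].round(4).tolist()
print('block',T(210,358,.055),T(377,358,.055),T(209,140,.055),T(378,140,.055))
print('clamp',T(180,305,.022),T(412,305,.022),'base near',T(143,567,.012),T(446,567,.012),'pins?',T(195,208,.03),T(393,208,.03))
```

```text
block [-0.0148, -0.0902] [0.0148, -0.0902] [-0.0151, -0.1311] [0.0151, -0.1311]
clamp [-0.0231, -0.1049] [0.0241, -0.1049] base near [-0.0323, -0.0499] [0.0326, -0.0498] pins? [-0.0194, -0.1238] [0.0196, -0.1237]
```

```bash
python3 -c "
from h import *
s=manip.get_state();print(s['clock'],s['contact_force']);print(manip.sign_off())"
```

```text
15.5 [-0.1036616  -0.51707432  0.23517953]
the job is handed in; nothing more can be done
None
```

I wrung the steel block onto the reference block, slid it under the roller to the back stop, released it and handed the job in at 15.5 s. The sign-off gives no verdict, so the results below come from my own measurements.

- **Grasp:** I took the block about 16 mm behind its centre, and pictures before and after the carry show it did not shift in the grip.
- **Feeling for the face:** I lowered the block onto the near end of the reference face, about 31 mm short of home. Contact came at a face height of about 35 mm, and I held roughly 10 N of downward wrist force there.
- **Slide and stop:** I slid the block under the roller in 1–2 mm steps and reached the back stop about 31 mm on, where expected. I built up to about 13.6 N of push, of which I estimate 6 N or more bore on the stop. Wrist force was highest here, 18 N down by 14 N forward. Adding the block's weight and the roller, I put the force between the faces at about 25 N, under the 35 N limit. I did not measure these contact forces directly.
- **Release:** I eased the pressure, opened the fingers and backed off. The wrist force then read about 0.

**Final checks:** The wrist picture puts the block centred sideways to about 0.5 mm. Its near end is flush to about 1 mm and its sides are parallel. The scene picture shows it flat under the roller. I did not measure the roller lift; from the heights I expect about 4 mm. The gripper touched none of the bystanders, though I did not re-measure their positions. No check failed or disagreed.

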